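Turn the marble dish's lip to the cup

TASK

Pick the marble dish up off its stand by the handle and, holding it level all the while, turn it through a quarter turn so that its pouring lip points at the empty cup; the marble must stay inside the dish's inner ring the whole time. Finish still holding the dish, level and still, straight above its stand about 10 cm up, so that I can tip the marble into the cup myself. Do not knock the cup or the pen pot.

Things in the scene. Friction and masses are not known exactly. Their poses are not given: they have to be found in the camera images.
- dish: loose round dish of dark wood, 116 mm across, rim 31 mm high, 0.3 kg, on the stand. Origin: centre of its flat underside; z up, x to its pouring lip. Inside, a shallow cone falls 9 degrees to the middle: the marble stays put below that tilt and below 1.5 m/s2 sideways. The thin pale line on the cone is the inner ring, radius 20 mm. A wire bail stands over it (uprights at y = +-58 mm)
- dish_grip (a point): middle of the wooden grip bar on top of the dish's bail, 92 mm straight above the dish's origin, axes as the dish's. The bar is 70 mm long along y, 14 mm wide along x, 18 mm high, 41 mm clear of the marble below; pinch it from above across its 14 mm, fingers closing along the dish's x
- dish_lip (a point): outer end of the pouring lip, a 32 mm wide open channel sticking out from the rim, 83 mm from the dish's middle along its +x
- marble_center (a point): centre of the marble, a loose polished steel ball, 24 mm in diameter, 0.03 kg, resting at the middle of the dish, its centre 30 mm straight above the dish's origin
- stand: fixed square plinth of light wood, 130 x 130 x 18 mm; four 9 mm tall pegs surround the dish's foot (lift straight up). Origin: centre of its underside on the desk. At the start the dish's lip points along the stand's +x, roughly away from the robot; the cup stands on its +y or -y side, the pen pot on the other
- cup: empty round white ceramic cup without a handle, 84 mm across the rim, 85 mm high, loose, upright on the desk. Origin: centre of its underside
- cup_rim (a point): centre of the cup's mouth, 85 mm above the desk, about 200 mm from the middle of the stand, at a right angle to where the lip points at the start
- pen_pot: black pen pot full of pens, 81 x 86 x 150 mm, loose, upright on the desk on the other side of the stand than the cup, about 200 mm from the stand's middle. Origin: centre of its underside

How it is judged (in metres and radians):
On the way:
1. the dish is lifted clear of its stand in the gripper (at least 30 mm up), the marble in the ring (z of dish in the frame of stand above 0.048 m and contact force between the fingers and dish above 1 N and horizontal distance between marble_center and dish below 0.022 m), for 0.1 s.
At the end, for the whole second after the job is handed in: fingers hold the dish still, level within 5 deg, 60-150 mm above the stand top, within 35 mm of its middle; its lip line passes within 40 mm of the cup mouth centre; marble within the 20 mm ring; cup and pen pot upright, moved under 20 mm (z of dish in the frame of stand between 0.078 and 0.168 m and horizontal distance between dish and stand below 0.035 m and x of cup_rim in the frame of dish above 0.12 m and y of cup_rim in the frame of dish between -0.04 and 0.04 m and angle between dish's own z axis and vertical below 0.09 rad and horizontal distance between marble_center and dish below 0.02 m and z of marble_center in the frame of dish below 0.045 m and linear speed of dish below 0.03 m/s and angular speed of dish below 0.5 rad/s and contact force between the fingers and dish above 1 N and contact force between dish and stand below 0.1 N and angle between each of cup, pen_pot's own z axis and vertical below 0.1 rad and distance of each of cup, pen_pot from where it was at the start of the episode below 0.02 m); the arm keeps its last pose, push and grip.
It fails at once if the marble's centre left the dish's inner ring (horizontal distance between marble_center and dish above 0.022 m).
It fails at once if the dish was tilted by more than 10 degrees (angle between dish's own z axis and vertical above 0.175 rad).
It fails at once if the cup or the pen pot was knocked (distance of any of cup, pen_pot from where it was at the start of the episode above 0.02 m or angle between any of cup, pen_pot's own z axis and vertical above 0.2 rad).
It also fails if it takes over 35 s, if anything falls off the work surface, if the arm or the gripper's body presses on something with over 40 N, if the wrist force passes 120 N, or if a joint passes its speed limit or range.

ROBOT

A 7-joint arm with a two-finger parallel gripper is mounted at the origin on a cart in front of the work surface, level with it; the furniture and walls round the work are solid. World frame = base frame: x ahead of the robot, y to its left, z up, the work surface at z = 0. Lengths are in m, angles in degrees, forces in N, time in s.
With the tool pointing down it reaches from about 0.425 to 0.875 m from the base axis. Payload 4.7 kg.
Tool frame: the origin (TCP) lies between the finger pads; the fingertips stand 8 mm ahead of it and the grasp point (between the pads) lies 11 mm behind it (env.tip_extent is the distance from the TCP to the fingertips, in m); z points along the fingers, y is the line along which they close (so a half turn about z gives the same grasp; the last joint's range is limited). The gripper opens to 87 mm and grips with 3 to 60 N. Pads are 19 mm wide; open, the fingers measure 117 mm over their backs; the gripper's body (75 mm by 190 mm) begins 51 mm behind the grasp point.
Start: joints at [66.755, 18.392, -4.016, 83.108, 1.295, 78.541, -3.26], TCP at [0.265, -0.594, 0.231] pointing down, gripper open.
Joint ranges: [-163.93, 163.93], [-17.29, 119.83], [-79.2, 71.16], [3.27, 140.29], [-89.18, 269.18], [5.43, 117.66], [-154.24, 154.24]. Speed limits (degrees/s): [147.25, 147.25, 180, 180, 180, 180, 180].

INTERFACE

Orientations are given as [roll, pitch, yaw] about the fixed x, y, z axes, in that order (R = Rz(yaw) Ry(pitch) Rx(roll)).
In Python, from cell import sensors, vision, workorder, env gives the robot as it stands.
- The arm moves only by the tool drive_tool, never from a script. Its argument "moves" is a list of rows, each an object of numbers: "x", "y", "z": the shift along the tool's x, y, z in mm; "rx", "ry", "rz": the turn, a rotation vector about the tool's x, y, z in rad; "fingers": the closure, from -1 (fully open) to 1 (shut). In form: [{"x": .., "y": .., "z": .., "rx": .., "ry": .., "rz": .., "fingers": ..}, ...]. A call has 1 to 20 rows; each row is the pose to reach, as a shift and turn from the pose commanded when the call began, along the tool's axes at that moment; what a row does not reach only later rows make up. A row lasts 1/8 s, in which the tool goes at most 62.5 mm and 10.7 degrees, less where a joint would pass 70% of its speed; a pose out of reach is approached as far as the arm can. A call with a gripper value outside its range is refused whole. The fingers move at their own pace and stop on an object; "force" is the grip in N (left out, the last holds). Time passes only in rows, so rows that repeat a pose let the fingers close. It gives the time, the measured TCP pose, the force, the opening and the grip force at its end, in the units of the state.
- sensors.get_obs(): the state, without advancing time (a new reading comes with each control period).
- vision.read_camera(name): name is "scene" or "side" or "wrist"; returns a dict with "image" (384x512x3 uint8, red, green, blue), "fx", "fy", "cx", "cy" (pixels), "R" (3x3) and "t" (3): a world point X has camera coordinates R X + t. Camera axes: x right, y down, z forward; pixel columns grow to the right and rows downward; lengths in m; the calibration is good to about 2 mm. A picture is of the moment at which its call begins. There is no depth.
- workorder.sign_off(): hands the job in; it is judged then, once.
The state is a dict: "time_s": time; "qpos": joint angles; "joint_velocities": joint speeds; "effort": joint torques, N m; "tool_pos": TCP position; "tool_rot": TCP orientation; "force": force on the tool from outside, world axes, zero at the start; "wrist_torque": the same for the moment, N m; "grip_width": finger opening in m; "grasp_force": force on a finger pad.
Only numpy, scipy, OpenCV 4.12 (cv2) and the standard library are available. Lean on these libraries where they do the work, as an engineer would, in place of code of your own. Each camera call takes 0.05 s, during which the arm holds its last target. There are 200 camera calls.

## Working session

There is one attempt and no reset: what is moved stays moved. The work goes in short steps, Python scripts to look and compute and a tool call to move; the robot and the scene stay as the last step left them, time stands still between calls to the robot, and variables do not carry over. Pictures are saved under pics/ and viewed, at most 10 in all, crops included, and the job is handed in when it is done.

Besides the shell and the picture viewer there is one more tool, called after "Call:" as name([rows], argument=value, ...), one row to a line, values as JSON. drive_tool: Moves the arm, as the interface text tells. Its arguments: {"type":"object","properties":{"moves":{"type":"array"},"force":{"type":"number"}},"required":["moves"]}

```bash
mkdir -p pics
python3 - <<'E'
from cell import sensors, vision, env
import cv2,numpy as np,pickle
o=sensors.get_obs();print({k:np.round(v,3) for k,v in o.items()},env.tip_extent)
d={}
for n in("scene","side"):
    c=vision.read_camera(n);d[n]=c;cv2.imwrite(f"pics/{n}0.png",c["image"][:,:,::-1])
    print(n,c["fx"],c["fy"],c["cx"],c["cy"],np.round(-np.array(c["R"]).T@c["t"],3))
pickle.dump(d,open("d0.pkl","wb"))
E
```

```text
{'time_s': np.float64(0.0), 'qpos': array([66.757, 18.44 , -4.016, 83.176,  1.295, 78.539, -3.26 ]), 'joint_velocities': array([ 0.093,  0.027,  0.041,  0.055, -0.048, -0.025,  0.067]), 'effort': array([ 1.0000e-03, -4.9129e+01, -4.0300e-01, -3.1253e+01, -6.4000e-02,
        4.4000e-02,  0.0000e+00]), 'tool_pos': array([ 0.265, -0.593,  0.229]), 'tool_rot': array([-1.79891e+02,  6.00000e-03,  2.40530e+01]), 'force': array([-0.278,  0.031,  0.152]), 'wrist_torque': array([-0.012, -0.011,  0.042]), 'grasp_force': np.float64(0.0), 'grip_width': np.float64(0.087)} 0.008
scene 347.9942083404172 347.9942083404172 253.87137630557507 186.82347558603848 [0.296 0.625 0.762]
side 458.28155812287173 458.28155812287173 259.7965056086917 188.5572243971997 [ 0.603 -0.758  0.647]
```

View pics/scene0.png

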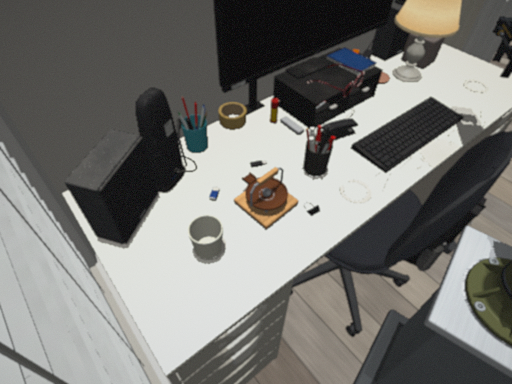

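View pics/side0.png

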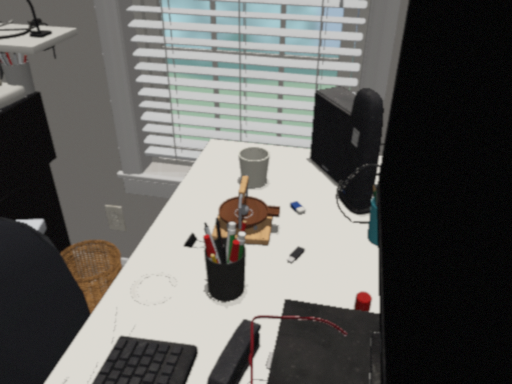

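Scene view: cup at about (206,235), dish on its stand at (266,198), black pen pot at (317,155). Side view: cup (254,167), dish (243,215), pot (226,270). I'll zoom in next.

Run:
```python
import pickle,cv2,numpy as np
d=pickle.load(open("d0.pkl","rb"))
a=d["scene"]["image"][155:265,180:310,::-1];b=d["side"]["image"][140:250,190:320,::-1]
r=lambda i:cv2.resize(i,None,fx=6,fy=5.45*1,interpolation=cv2.INTER_CUBIC) 
cv2.imwrite("pics/ca.png",cv2.resize(a,(709,600),interpolation=cv2.INTER_CUBIC));cv2.imwrite("pics/cb.png",cv2.resize(b,(709,600),interpolation=cv2.INTER_CUBIC))
```

```text
(no output)
```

View pics/ca.png

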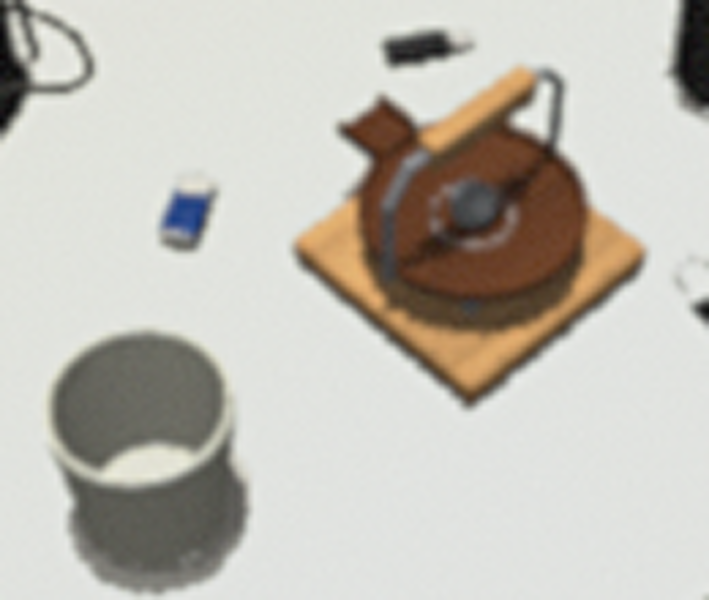

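View pics/cb.png

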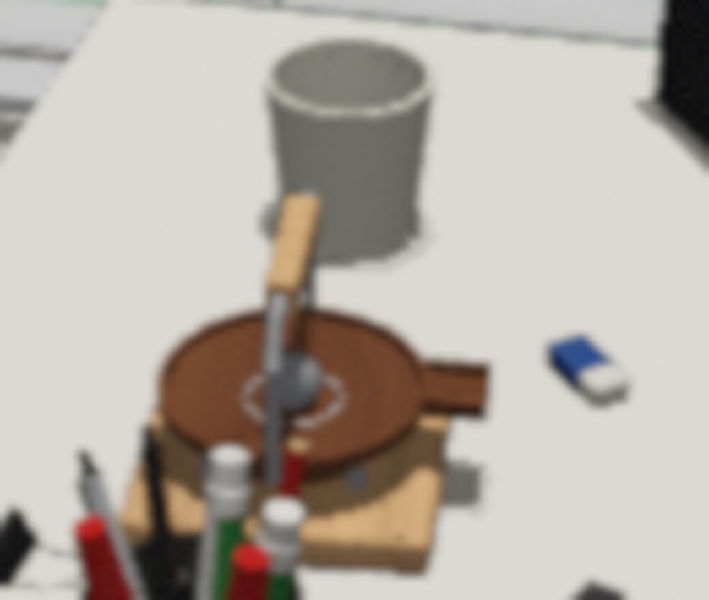

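Scene crop: bar's top face runs about (430,142)→(533,80), marble (473,205), stand-top corners (295,250), (470,400), (645,250), cup mouth centred at (140,410), lip end at (362,112). Side crop: bar (300,200)→(285,285), marble (293,382), cup mouth (350,78), lip end (486,385).

```bash
cat > h.py <<'E'
import numpy as np
def ray(c,u,v):
    R=np.array(c["R"]);t=np.array(c["t"]).ravel()
    return -R.T@t, R.T@np.array([(u-c["cx"])/c["fx"],(v-c["cy"])/c["fy"],1])
def plane(c,u,v,z):
    o,d=ray(c,u,v);return o+d*(z-o[2])/d[2]
def two(ca,a,cb,b):
    o1,d1=ray(ca,*a);o2,d2=ray(cb,*b)
    s=np.linalg.lstsq(np.c_[d1,-d2],o2-o1,rcond=None)[0];p,q=o1+s[0]*d1,o2+s[1]*d2
    return (p+q)/2,np.linalg.norm(p-q)
E
python3 - <<'E'
import pickle,cv2,numpy as np
from h import *
np.set_printoptions(precision=4,suppress=True)
d=pickle.load(open("d0.pkl","rb"));S,D=d["scene"],d["side"]
k=709/130
fs=lambda x,y:(180+x/k-.4,155+y/k-.4); fd=lambda x,y:(190+x/k-.4,140+y/k-.4)
for n,a,b,z in[("marble",(473,205),(293,382),.048),("cup",(140,410),(350,78),.085),("barfar(-y)",(533,80),(284,283),.119),("barnear(+y)",(428,142),(305,198),.119),("lip",(362,112),(487,388),.045)]:
    print(n,*two(S,fs(*a),D,fd(*b)),plane(S,*fs(*a),z),plane(D,*fd(*b),z))
P=[plane(S,*fs(*p),.018) for p in((295,250),(470,400),(645,250))]
print("stand",P,(P[0]+P[2])/2,[np.linalg.norm(P[i]-P[i+1]) for i in(0,1)],[np.degrees(np.arctan2(*(P[i+1]-P[i])[1::-1])) for i in (0,1)])
# marks: grey marble mask and bar mask
hsv=cv2.cvtColor(S["image"],cv2.COLOR_RGB2HSV)
E
```

```text
marble [0.6236 0.1063 0.0471] 0.0001615019894592251 [0.6231 0.107  0.048 ] [0.6236 0.1051 0.048 ]
cup [0.6568 0.3126 0.0814] 0.0019215717816769065 [0.6538 0.3143 0.085 ] [0.6573 0.3067 0.085 ]
barfar(-y) [0.6171 0.0744 0.1157] 0.005489442666719443 [0.6125 0.0775 0.119 ] [0.6196 0.071  0.119 ]
barnear(+y) [0.6299 0.1386 0.1176] 0.0005326026631652363 [0.6289 0.1397 0.119 ] [0.6301 0.1364 0.119 ]
lip [0.7037 0.0921 0.0513] 0.0007086185935924702 [0.7069 0.0875 0.045 ] [0.7051 0.1014 0.045 ]
stand [array([0.6915, 0.1639, 0.018 ]), array([0.5682, 0.1857, 0.018 ]), array([0.55  , 0.0573, 0.018 ])] [0.6208 0.1106 0.018 ] [np.float64(0.12518068473033325), np.float64(0.12965179338670654)] [np.float64(169.96846786215374), np.float64(-98.08022993902807)]
```

Call:
drive_tool([
  {"z":-45,"fingers":-1},
  {"z":-90,"fingers":-1},
  {"x":40,"y":-33,"z":-100,"rz":-0.06},
  {"x":88,"y":-71,"z":-100,"rz":-0.14},
  {"x":136,"y":-110,"z":-100,"rz":-0.22},
  {"x":184,"y":-148,"z":-100,"rz":-0.3},
  {"x":232,"y":-187,"z":-100,"rz":-0.38},
  {"x":280,"y":-225,"z":-100,"rz":-0.46},
  {"x":328,"y":-264,"z":-100,"rz":-0.54},
  {"x":376,"y":-303,"z":-100,"rz":-0.62},
  {"x":424,"y":-341,"z":-100,"rz":-0.7},
  {"x":472,"y":-380,"z":-100,"rz":-0.78},
  {"x":520,"y":-419,"z":-100,"rz":-0.86},
  {"x":566,"y":-456,"z":-100,"rz":-0.94},
  {"x":600,"y":-483,"z":-90,"rz":-0.976},
  {"x":613,"y":-493,"z":-70,"rz":-0.976},
  {"x":613,"y":-493,"z":-50,"rz":-0.976},
  {"x":613,"y":-493,"z":-50,"rz":-0.976},
  {"x":613,"y":-493,"z":-50,"rz":-0.976},
], force=25)

```text
invalid input at $.moves[0]: expected keys x, y, z, rx, ry, rz, fingers
```

Run:
```python
from cell import sensors, vision
import cv2,numpy as np,pickle
np.set_printoptions(precision=4,suppress=True)
o=sensors.get_obs();print(o["time_s"],o["qpos"],o["tool_pos"],o["tool_rot"])
c=vision.read_camera("wrist");pickle.dump(c,open("w1.pkl","wb"));cv2.imwrite("pics/w1.png",c["image"][:,:,::-1]);print(np.array(c["R"]),-np.array(c["R"]).T@c["t"])
R=np.array(c["R"]);t=np.array(c["t"]).ravel()
for p in((.6236,.1064,.119),(.6236,.1064,.048),(.705,.092,.048)):
    q=R@p+t;print(q[:2]/q[2]*c["fx"]+[c["cx"],c["cy"]])
```

```text
0.1 [66.7541 18.434  -4.0161 83.1688  1.2953 78.5411 -3.2586] [ 0.2647 -0.5931  0.2296] [-179.9014    0.0057   24.0575]
[[ 0.4069 -0.9135 -0.0017]
 [-0.8864 -0.3953  0.241 ]
 [-0.2208 -0.0965 -0.9705]] [ 0.3254 -0.5656  0.3829]
[ -980.503 -1295.001]
[-541.992  -794.0297]
[ -534.4313 -1004.1245]
```

View pics/w1.png

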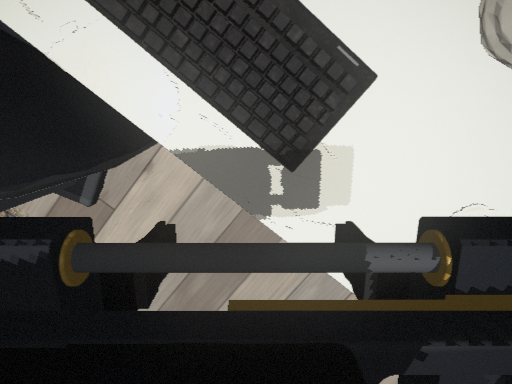

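The move was refused because every row needs all seven keys, so the wrist picture only shows the keyboard from the start pose. I'll send it again with all keys filled in.

Call:
drive_tool([
  {"x":0,"y":0,"z":-45,"rx":0,"ry":0,"rz":0,"fingers":-1},
  {"x":0,"y":0,"z":-90,"rx":0,"ry":0,"rz":0,"fingers":-1},
  {"x":40,"y":-33,"z":-100,"rx":0,"ry":0,"rz":-0.06,"fingers":-1},
  {"x":88,"y":-71,"z":-100,"rx":0,"ry":0,"rz":-0.14,"fingers":-1},
  {"x":136,"y":-110,"z":-100,"rx":0,"ry":0,"rz":-0.22,"fingers":-1},
  {"x":184,"y":-148,"z":-100,"rx":0,"ry":0,"rz":-0.3,"fingers":-1},
  {"x":232,"y":-187,"z":-100,"rx":0,"ry":0,"rz":-0.38,"fingers":-1},
  {"x":280,"y":-225,"z":-100,"rx":0,"ry":0,"rz":-0.46,"fingers":-1},
  {"x":328,"y":-264,"z":-100,"rx":0,"ry":0,"rz":-0.54,"fingers":-1},
  {"x":376,"y":-303,"z":-100,"rx":0,"ry":0,"rz":-0.62,"fingers":-1},
  {"x":424,"y":-341,"z":-100,"rx":0,"ry":0,"rz":-0.7,"fingers":-1},
  {"x":472,"y":-380,"z":-100,"rx":0,"ry":0,"rz":-0.78,"fingers":-1},
  {"x":520,"y":-419,"z":-100,"rx":0,"ry":0,"rz":-0.86,"fingers":-1},
  {"x":566,"y":-456,"z":-100,"rx":0,"ry":0,"rz":-0.94,"fingers":-1},
  {"x":600,"y":-483,"z":-90,"rx":0,"ry":0,"rz":-0.976,"fingers":-1},
  {"x":613,"y":-493,"z":-70,"rx":0,"ry":0,"rz":-0.976,"fingers":-1},
  {"x":613,"y":-493,"z":-50,"rx":0,"ry":0,"rz":-0.976,"fingers":-1},
  {"x":613,"y":-493,"z":-50,"rx":0,"ry":0,"rz":-0.976,"fingers":-1},
  {"x":613,"y":-493,"z":-50,"rx":0,"ry":0,"rz":-0.976,"fingers":-1},
], force=25)

```text
time_s: 2.52
tool_pos: [0.6238, 0.1042, 0.281]
tool_rot: [180.0, 0.1, 79.8]
force: [0.8, 0.2, -0.0]
grip_width: 0.087
grasp_force: 0.0
```

Run:
```python
from cell import sensors, vision
import cv2,numpy as np,pickle
np.set_printoptions(precision=4,suppress=True)
o=sensors.get_obs();print(o["time_s"],o["qpos"],o["tool_pos"],o["tool_rot"])
c=vision.read_camera("wrist");pickle.dump(c,open("w1.pkl","wb"));cv2.imwrite("pics/w2.png",c["image"][:,:,::-1]);print(c["fx"])
R=np.array(c["R"]);t=np.array(c["t"]).ravel()
for p in((.6236,.1064,.119),(.6236,.1064,.048),(.705,.092,.048)):
    q=R@p+t;print(q[:2]/q[2]*c["fx"]+[c["cx"],c["cy"]])
```

```text
2.525 [ 19.2827  19.4939 -40.5368  80.2686  12.6575  84.7974 -30.9676] [0.6238 0.1042 0.281 ] [179.9571   0.0654  79.79  ]
314.72451641640896
[253.787  182.1503]
[253.9134 170.605 ]
[320.5343 170.3321]
```

View pics/w2.png

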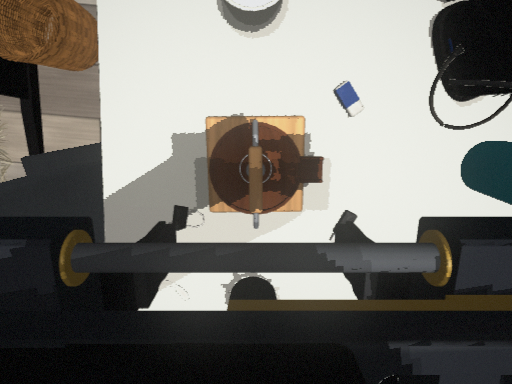

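Wrist view: the bar runs from (255,147) to (256,212), the lip end is at (322,169), and the stand is square in the image with its middle at (255,164). All of it matches the predictions to within 2 px. I'll refine the bar's centre line before going down.

Run:
```python
import cv2,numpy as np,pickle
from h import *
np.set_printoptions(precision=4,suppress=True)
c=pickle.load(open("w1.pkl","rb"));im=c["image"]
h=cv2.cvtColor(im,cv2.COLOR_RGB2HSV).astype(int)
for r in(152,170,190,205): print(r,[tuple(h[r,x]) for x in range(245,268)])
# stand: bright orange
m=((h[...,0]<22)&(h[...,1]>90)&(h[...,2]>150)).astype(np.uint8);m[:105]=0;m[215:]=0;m[:,:200]=0;m[:,312:]=0
ys,xs=np.nonzero(m);b=cv2.minAreaRect(np.c_[xs,ys].astype(np.float32));print(b,plane(c,*b[0],.018))
d=[plane(c,*p,.018) for p in cv2.boxPoints(b)];print(np.array(d))
# cup rim seen partially; skip
```

```text
152 [(np.int64(10), np.int64(114), np.int64(67)), (np.int64(11), np.int64(109), np.int64(70)), (np.int64(11), np.int64(117), np.int64(72)), (np.int64(13), np.int64(113), np.int64(88)), (np.int64(15), np.int64(117), np.int64(118)), (np.int64(15), np.int64(117), np.int64(133)), (np.int64(15), np.int64(119), np.int64(142)), (np.int64(15), np.int64(117), np.int64(144)), (np.int64(15), np.int64(119), np.int64(143)), (np.int64(15), np.int64(118), np.int64(141)), (np.int64(15), np.int64(120), np.int64(142)), (np.int64(16), np.int64(120), np.int64(140)), (np.int64(16), np.int64(122), np.int64(140)), (np.int64(16), np.int64(119), np.int64(139)), (np.int64(15), np.int64(121), np.int64(135)), (np.int64(15), np.int64(118), np.int64(127)), (np.int64(15), np.int64(117), np.int64(107)), (np.int64(16), np.int64(113), np.int64(77)), (np.int64(12), np.int64(132), np.int64(62)), (np.int64(12), np.int64(111), np.int64(69)), (np.int64(10), np.int64(126), np.int64(87)), (np.int64(10), np.int64(142), np.int64(108)), (np.int64(11), np.int64(138), np.int64(113))]
170 [(np.int64(13), np.int64(88), np.int64(52
[... 2549 characters left out ...]
64(15), np.int64(105), np.int64(104)), (np.int64(16), np.int64(108), np.int64(109)), (np.int64(16), np.int64(110), np.int64(111)), (np.int64(15), np.int64(110), np.int64(111)), (np.int64(16), np.int64(110), np.int64(107)), (np.int64(15), np.int64(110), np.int64(102)), (np.int64(13), np.int64(114), np.int64(98)), (np.int64(10), np.int64(134), np.int64(105)), (np.int64(11), np.int64(135), np.int64(104)), (np.int64(10), np.int64(131), np.int64(107)), (np.int64(10), np.int64(129), np.int64(109)), (np.int64(10), np.int64(127), np.int64(110))]
((255.0, 164.0), (96.0, 98.0), 90.0) [0.6257 0.1099 0.018 ]
[[0.5749 0.182  0.018 ]
 [0.6985 0.1597 0.018 ]
 [0.6804 0.0322 0.018 ]
 [0.5472 0.0564 0.018 ]]
```

Call:
drive_tool([
  {"x":3,"y":1,"z":20,"rx":0,"ry":0,"rz":0,"fingers":-1},
  {"x":3,"y":1,"z":60,"rx":0,"ry":0,"rz":0,"fingers":-1},
  {"x":3,"y":1,"z":100,"rx":0,"ry":0,"rz":0,"fingers":-1},
  {"x":3,"y":1,"z":135,"rx":0,"ry":0,"rz":0,"fingers":-1},
  {"x":3,"y":1,"z":160,"rx":0,"ry":0,"rz":0,"fingers":-1},
  {"x":3,"y":1,"z":175,"rx":0,"ry":0,"rz":0,"fingers":-1},
  {"x":3,"y":1,"z":182,"rx":0,"ry":0,"rz":0,"fingers":-1},
  {"x":3,"y":1,"z":182,"rx":0,"ry":0,"rz":0,"fingers":-1},
  {"x":3,"y":1,"z":182,"rx":0,"ry":0,"rz":0,"fingers":0},
  {"x":3,"y":1,"z":182,"rx":0,"ry":0,"rz":0,"fingers":0.3},
  {"x":3,"y":1,"z":182,"rx":0,"ry":0,"rz":0,"fingers":0.5},
  {"x":3,"y":1,"z":182,"rx":0,"ry":0,"rz":0,"fingers":0.5},
], force=25)

```text
time_s: 4.08
tool_pos: [0.6253, 0.1092, 0.0987]
tool_rot: [180.0, 0.0, 80.0]
force: [0.4, 0.1, -0.1]
grip_width: 0.0553
grasp_force: 0.0
```

Run:
```python
from cell import vision
import cv2
w=vision.read_camera("scene")["image"][145:255,190:320];s=vision.read_camera("side")["image"][140:250,180:310]
cv2.imwrite("pics/g.png",cv2.resize(cv2.hconcat([w,s])[:,:,::-1],(800,338),interpolation=cv2.INTER_CUBIC))
```

```text
(no output)
```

View pics/g.png

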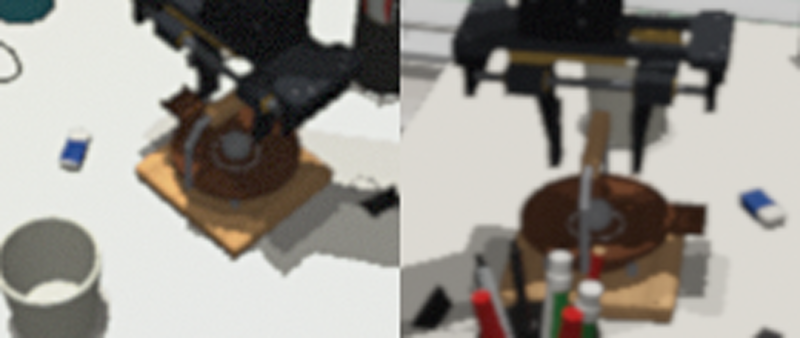

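The fingers (side view columns about 555 and 640) straddle the bar (about 597) centrally, so I'll close gently.

Call:
drive_tool([
  {"x":0,"y":0,"z":0,"rx":0,"ry":0,"rz":0,"fingers":0.5},
  {"x":0,"y":0,"z":0,"rx":0,"ry":0,"rz":0,"fingers":0.55},
  {"x":0,"y":0,"z":0,"rx":0,"ry":0,"rz":0,"fingers":0.6},
  {"x":0,"y":0,"z":0,"rx":0,"ry":0,"rz":0,"fingers":0.62},
  {"x":0,"y":0,"z":0,"rx":0,"ry":0,"rz":0,"fingers":0.64},
  {"x":0,"y":0,"z":0,"rx":0,"ry":0,"rz":0,"fingers":0.66},
  {"x":0,"y":0,"z":0,"rx":0,"ry":0,"rz":0,"fingers":0.68},
  {"x":0,"y":0,"z":0,"rx":0,"ry":0,"rz":0,"fingers":0.7},
  {"x":0,"y":0,"z":0,"rx":0,"ry":0,"rz":0,"fingers":0.75},
  {"x":0,"y":0,"z":0,"rx":0,"ry":0,"rz":0,"fingers":0.85},
  {"x":0,"y":0,"z":0,"rx":0,"ry":0,"rz":0,"fingers":1},
  {"x":0,"y":0,"z":0,"rx":0,"ry":0,"rz":0,"fingers":1},
  {"x":0,"y":0,"z":0,"rx":0,"ry":0,"rz":0,"fingers":1},
], force=25)

```text
time_s: 5.8
tool_pos: [0.6251, 0.1092, 0.0985]
tool_rot: [-180.0, 0.0, 80.0]
force: [-1.5, -0.1, 2.1]
grip_width: 0.0139
grasp_force: 25.0
```

Call:
drive_tool([
  {"x":0,"y":0,"z":-1,"rx":0,"ry":0,"rz":0,"fingers":1},
  {"x":0,"y":0,"z":-3,"rx":0,"ry":0,"rz":0,"fingers":1},
  {"x":0,"y":0,"z":-6,"rx":0,"ry":0,"rz":0,"fingers":1},
  {"x":0,"y":0,"z":-10,"rx":0,"ry":0,"rz":0,"fingers":1},
  {"x":0,"y":0,"z":-15,"rx":0,"ry":0,"rz":0,"fingers":1},
  {"x":0,"y":0,"z":-21,"rx":0,"ry":0,"rz":0,"fingers":1},
  {"x":0,"y":0,"z":-28,"rx":0,"ry":0,"rz":0,"fingers":1},
  {"x":0,"y":0,"z":-35,"rx":0,"ry":0,"rz":0,"fingers":1},
  {"x":0,"y":0,"z":-42,"rx":0,"ry":0,"rz":0,"fingers":1},
  {"x":0,"y":0,"z":-49,"rx":0,"ry":0,"rz":0,"fingers":1},
  {"x":0,"y":0,"z":-56,"rx":0,"ry":0,"rz":0,"fingers":1},
  {"x":0,"y":0,"z":-63,"rx":0,"ry":0,"rz":0,"fingers":1},
  {"x":0,"y":0,"z":-70,"rx":0,"ry":0,"rz":0,"fingers":1},
  {"x":0,"y":0,"z":-77,"rx":0,"ry":0,"rz":0,"fingers":1},
  {"x":0,"y":0,"z":-84,"rx":0,"ry":0,"rz":0,"fingers":1},
  {"x":0,"y":0,"z":-90,"rx":0,"ry":0,"rz":0,"fingers":1},
  {"x":0,"y":0,"z":-95,"rx":0,"ry":0,"rz":0,"fingers":1},
  {"x":0,"y":0,"z":-98,"rx":0,"ry":0,"rz":0,"fingers":1},
  {"x":0,"y":0,"z":-100,"rx":0,"ry":0,"rz":0,"fingers":1},
  {"x":0,"y":0,"z":-100,"rx":0,"ry":0,"rz":0,"fingers":1},
], force=25)

```text
time_s: 8.3
tool_pos: [0.6253, 0.1092, 0.1985]
tool_rot: [180.0, 0.0, 80.0]
force: [-0.1, 0.1, -5.1]
grip_width: 0.0135
grasp_force: 25.0
```

Run:
```python
from cell import vision,sensors
import cv2
print(sensors.get_obs()["qpos"])
w=vision.read_camera("scene")["image"][125:235,190:320];s=vision.read_camera("side")["image"][110:220,180:310]
cv2.imwrite("pics/l.png",cv2.resize(cv2.hconcat([w,s])[:,:,::-1],(800,338),interpolation=cv2.INTER_CUBIC))
```

```text
[ 18.84220545  22.0508619  -40.00190996  86.86061161  14.38744269
  76.32758937 -32.52722978]
```

View pics/l.png

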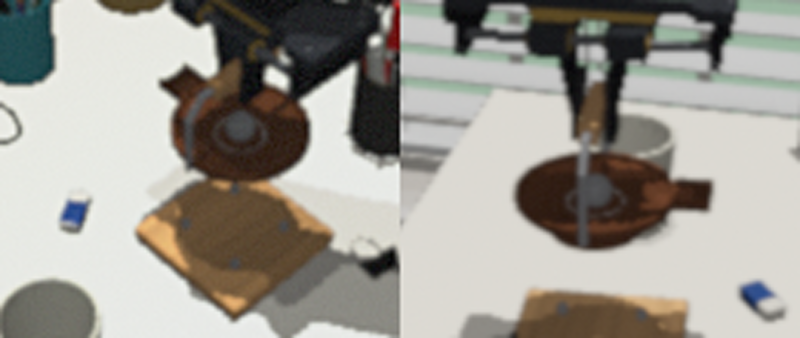

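The dish hangs level, about 10 cm up, with the marble in the middle. Next is the quarter turn in two smooth halves: the cup bears about 81.5° and the lip is at −10°, so I need rz ≈ −1.6.

Call:
drive_tool([
  {"x":0,"y":0,"z":0,"rx":0,"ry":0,"rz":-0.005,"fingers":1},
  {"x":0,"y":0,"z":0,"rx":0,"ry":0,"rz":-0.02,"fingers":1},
  {"x":0,"y":0,"z":0,"rx":0,"ry":0,"rz":-0.045,"fingers":1},
  {"x":0,"y":0,"z":0,"rx":0,"ry":0,"rz":-0.08,"fingers":1},
  {"x":0,"y":0,"z":0,"rx":0,"ry":0,"rz":-0.125,"fingers":1},
  {"x":0,"y":0,"z":0,"rx":0,"ry":0,"rz":-0.175,"fingers":1},
  {"x":0,"y":0,"z":0,"rx":0,"ry":0,"rz":-0.23,"fingers":1},
  {"x":0,"y":0,"z":0,"rx":0,"ry":0,"rz":-0.29,"fingers":1},
  {"x":0,"y":0,"z":0,"rx":0,"ry":0,"rz":-0.35,"fingers":1},
  {"x":0,"y":0,"z":0,"rx":0,"ry":0,"rz":-0.41,"fingers":1},
  {"x":0,"y":0,"z":0,"rx":0,"ry":0,"rz":-0.47,"fingers":1},
  {"x":0,"y":0,"z":0,"rx":0,"ry":0,"rz":-0.53,"fingers":1},
  {"x":0,"y":0,"z":0,"rx":0,"ry":0,"rz":-0.59,"fingers":1},
  {"x":0,"y":0,"z":0,"rx":0,"ry":0,"rz":-0.645,"fingers":1},
  {"x":0,"y":0,"z":0,"rx":0,"ry":0,"rz":-0.695,"fingers":1},
  {"x":0,"y":0,"z":0,"rx":0,"ry":0,"rz":-0.735,"fingers":1},
  {"x":0,"y":0,"z":0,"rx":0,"ry":0,"rz":-0.765,"fingers":1},
  {"x":0,"y":0,"z":0,"rx":0,"ry":0,"rz":-0.785,"fingers":1},
  {"x":0,"y":0,"z":0,"rx":0,"ry":0,"rz":-0.8,"fingers":1},
  {"x":0,"y":0,"z":0,"rx":0,"ry":0,"rz":-0.8,"fingers":1},
], force=25)

```text
time_s: 10.9
tool_pos: [0.6252, 0.1092, 0.1985]
tool_rot: [-180.0, 0.0, 125.8]
force: [-0.2, 0.4, -3.5]
grip_width: 0.0138
grasp_force: 25.0
```

```bash
python3 -c "
from cell import sensors
print(sensors.get_obs()['qpos'].round(1))"
```

```text
[ 24.3  24.2 -47.9  86.7  18.2  77.2  10.7]
```

Call:
drive_tool([
  {"x":0,"y":0,"z":0,"rx":0,"ry":0,"rz":-0.005,"fingers":1},
  {"x":0,"y":0,"z":0,"rx":0,"ry":0,"rz":-0.02,"fingers":1},
  {"x":0,"y":0,"z":0,"rx":0,"ry":0,"rz":-0.045,"fingers":1},
  {"x":0,"y":0,"z":0,"rx":0,"ry":0,"rz":-0.08,"fingers":1},
  {"x":0,"y":0,"z":0,"rx":0,"ry":0,"rz":-0.125,"fingers":1},
  {"x":0,"y":0,"z":0,"rx":0,"ry":0,"rz":-0.175,"fingers":1},
  {"x":0,"y":0,"z":0,"rx":0,"ry":0,"rz":-0.23,"fingers":1},
  {"x":0,"y":0,"z":0,"rx":0,"ry":0,"rz":-0.29,"fingers":1},
  {"x":0,"y":0,"z":0,"rx":0,"ry":0,"rz":-0.35,"fingers":1},
  {"x":0,"y":0,"z":0,"rx":0,"ry":0,"rz":-0.41,"fingers":1},
  {"x":0,"y":0,"z":0,"rx":0,"ry":0,"rz":-0.47,"fingers":1},
  {"x":0,"y":0,"z":0,"rx":0,"ry":0,"rz":-0.53,"fingers":1},
  {"x":0,"y":0,"z":0,"rx":0,"ry":0,"rz":-0.59,"fingers":1},
  {"x":0,"y":0,"z":0,"rx":0,"ry":0,"rz":-0.645,"fingers":1},
  {"x":0,"y":0,"z":0,"rx":0,"ry":0,"rz":-0.695,"fingers":1},
  {"x":0,"y":0,"z":0,"rx":0,"ry":0,"rz":-0.735,"fingers":1},
  {"x":0,"y":0,"z":0,"rx":0,"ry":0,"rz":-0.765,"fingers":1},
  {"x":0,"y":0,"z":0,"rx":0,"ry":0,"rz":-0.785,"fingers":1},
  {"x":0,"y":0,"z":0,"rx":0,"ry":0,"rz":-0.8,"fingers":1},
  {"x":0,"y":0,"z":0,"rx":0,"ry":0,"rz":-0.8,"fingers":1},
], force=25)

```text
time_s: 13.4
tool_pos: [0.6252, 0.1092, 0.1985]
tool_rot: [-180.0, -0.0, 171.7]
force: [0.5, 0.0, -4.6]
grip_width: 0.0136
grasp_force: 25.0
```

Call:
drive_tool([
  {"x":0,"y":0,"z":0,"rx":0,"ry":0,"rz":0,"fingers":1},
  {"x":0,"y":0,"z":0,"rx":0,"ry":0,"rz":0,"fingers":1},
  {"x":0,"y":0,"z":0,"rx":0,"ry":0,"rz":0,"fingers":1},
  {"x":0,"y":0,"z":0,"rx":0,"ry":0,"rz":0,"fingers":1},
])

```text
time_s: 13.9
tool_pos: [0.6253, 0.1093, 0.1985]
tool_rot: [-180.0, 0.0, 171.6]
force: [-0.4, 0.6, -3.8]
grip_width: 0.014
grasp_force: 25.0
```

Run:
```python
from cell import vision,sensors
import cv2,pickle
print(sensors.get_obs()["qpos"])
S=vision.read_camera("scene");D=vision.read_camera("side");pickle.dump((S,D),open("e.pkl","wb"))
w=S["image"][145:255,180:310];s=D["image"][110:220,180:310]
cv2.imwrite("pics/e.png",cv2.resize(cv2.hconcat([w,s])[:,:,::-1],(800,338),interpolation=cv2.INTER_CUBIC))
```

```text
[ 29.72176447  27.27493212 -56.39568524  86.49524928  22.92611277
  78.53073392  53.3469433 ]
```

View pics/e.png

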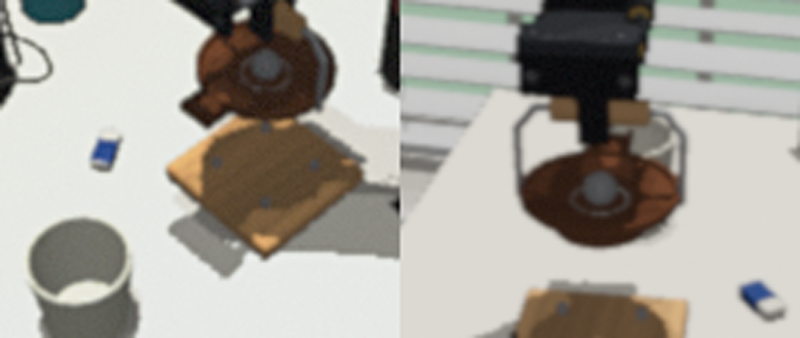

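The lip now points at the cup and the marble sits in the middle of the ring. I'll check the lip bearing by casting rays.

Run:
```python
import pickle,numpy as np
from h import *
S,D=pickle.load(open("e.pkl","rb"));k=800/260
m,e=two(S,(180+266/k,145+64/k),D,(180+600/k-130,110+187/k))
l=plane(S,180+196/k,145+110/k,m[2]-.002);c=np.array([.655,.312,.085])
b=lambda v:np.degrees(np.arctan2(v[1],v[0]))
print(m,e,l,np.linalg.norm(l-m),b(l-m),b(c-m),np.linalg.norm((c-m)[:2]))
```

```text
[0.62742086 0.10846748 0.14810532] 0.001634328206134054 [0.64215437 0.18116875 0.14610532] 0.07420614125137551 78.54369370250652 82.28328409264739 0.20539253930736245
```

```bash
python3 -c "
from cell import workorder
print(workorder.sign_off())"
```

```text
the job is handed in; nothing more can be done
None
```

I handed the job in with the dish held level and still about 10 cm above its stand, its lip pointing at the cup (about 4° off as measured, within the 40 mm allowed), the marble in the inner ring and no knock to the cup or pen pot that I saw; the sign-off returned no verdict.

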